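# Prop the guard of a bench supply and bring its knob up to the limit stop

### The arm

A 6-joint arm with a two-finger parallel gripper is mounted at the origin on a cart in front of the work surface, level with it; the furniture and walls round the work are solid. World frame = base frame: x ahead of the robot, y to its left, z up, the work surface at z = 0. Lengths are in mm, angles in rad, forces in N, time in s.
With the tool pointing down it reaches from about 350 to 875 mm from the base axis. Payload 4.2 kg.
Tool frame: the origin (TCP) lies midway between the tips of the shut fingers; the grasp point (between the pads) lies 19 mm behind it; z points along the fingers, y is the direction in which the jaws open and shut (so a half turn about z gives the same grasp; the last joint's range is limited). The gripper opens to 85 mm and grips with 20 to 120 N. Pads are 22 mm wide; open, the fingers measure 114 mm over their backs; the gripper's body (76 mm by 85 mm) begins 54 mm behind the grasp point. The pads swing forward as they close: fully open they stand 13 mm farther back than shut.
Start: joints at [1.517, 0.385, 0.008, 0, -1.194, -0.259], TCP at [192.295, 594.661, 231.312] pointing down, gripper open.
Joint ranges: [-3.14, 3.14], [-1.21, 2.06], [-1.07, 1.41], [-3.16, 2.05], [-2.99, -0.16], [-3.1, 3.1]. Speed limits (rad/s): [2.79, 2.79, 3.14, 3.14, 3.14, 3.14].

### API

Orientations are given as a rotation vector (axis times angle).
In Python, from bench import r gives the robot as it stands. The module is installed in compiled form; this text tells all that it offers.
- The arm moves only by the tool arm_command, never from a script. Its argument "commands" is a list of rows, each a list of 3 entries, a list of its own where there are three numbers: the turn, a rotation vector about the world's x, y, z in degrees, then the shift along the world's x, y, z in mm, then the opening in per cent of the stroke, from 0 (shut) to 100 (fully open). A call has exactly 8 rows; each row is the pose to reach, as a shift and turn from the pose commanded when the call began; what a row does not reach only later rows make up. A row lasts 1/10 s, in which the tool goes at most 50 mm and 8.59 degrees, less where a joint would pass 70% of its speed; a pose out of reach is approached as far as the arm can. A call with a gripper value outside its range is refused whole. The fingers move at their own pace and stop on an object; "newtons" is the grip in N (left out, the last holds). Time passes only in rows, so rows that repeat a pose let the fingers close, or fill a call up. It gives the time, the measured TCP pose, the force and the opening at its end, in the units of the state.
- r.get_obs(): the state, without advancing time (a new reading comes with each control period).
- r.snapshot(name): name is "side" or "top" or "wrist"; returns a dict with "pixels" (400x640x3 uint8, red, green, blue), "fx", "fy", "cx", "cy" (pixels), "camera_from_world" (4x4, takes a point from world to camera coordinates). Camera axes: x right, y down, z forward; pixel columns grow to the right and rows downward; lengths in mm; the calibration is good to about 2 mm. A picture is of the moment at which its call begins. There is no depth.
- r.close_job(): hands the job in, once; it reports no verdict.
Trained networks look in the newest picture that a camera, given by its name, has taken for a name from the list of things; names that differ only in an ending like _2 or _b are one class to them, and where a whole thing is asked for, a point or a joint stands for the part that bears it (a point fixed in the world has none). Each returns a list of dicts, best first, with "confidence" (0 to 1); they miss things now and then, are a little off and sometimes report something else, mostly with a low value. They report only what shows in the picture. A call takes as long as a camera call.
- r.boxes_of(target, camera): "extent" ([left, top, width, height] in pixels, round what is visible of it).
- r.masks_of(target, camera): "mask" (400x640 bool, what is visible of it) and "extent" ([left, top, width, height] in pixels, round what is visible of it).
- r.landmark_of(target, camera): "at" ([column, row] in pixels: a listed point, or the origin of a listed thing).
The state is a dict: "time_s": time; "joints": joint angles; "dq": joint speeds; "joint_torque": joint torques, N m; "tcp_pos": TCP position; "eef_rot": TCP orientation; "wrist_force": force on the tool from outside, world axes, zero at the start; "wrist_torque": the same for the moment, N m; "opening": finger opening in mm.
Only numpy, scipy, OpenCV 4.12 (cv2) and the standard library are available. Lean on these libraries where they do the work, as an engineer would, in place of code of your own. Each camera call takes 0.05 s, during which the arm holds its last target. There are 200 camera calls.

### The job

Bring the small electrolytic-cleaning supply up to the limit a colleague has set. Flip up its clear sprung guard until the steel stay leg drops in behind the brass catch, and ease it down, without dropping it or pressing hard, until the thin stay carries it; then turn the knob underneath clockwise until its red pointer bears firmly on the screw of the brass limit stop, gently enough not to shift the stop. Leave the guard propped, the knob at the stop and the things around undisturbed.

Things in the scene. Friction and masses are not known exactly. Their poses are not given: they have to be found in the camera images.
- supply: Grey bench supply, fixed, 150 (x) x 180 (y) x 62 mm high; origin at the centre of its underside, z up, x to its back; its front (dark display, red and black terminals) faces -x. Its flat aluminium top panel, z = 62 mm, carries guard, knob and catch. The knob turns about the supply's own z axis (x = y = 0).
- guard_hinge (a point): Middle of the guard's hinge axis (parallel to the supply's y), at x = +32, y = 0, z = 67 mm of the supply. The guard is a clear hood reaching 66 mm from the hinge to the front, 104 mm wide, its top 46.5 mm above the hinge. A spring with a damper shuts it when let go (1.7 rad/s): the pull takes about 1 N at first, 2.5 N near the open end, 1.2 N more per rad/s.
- guard_pull (a point): Grip point on the black pull on top of the guard: a fin 12 mm thick (supply's y), 20 mm long (x), 26 mm tall; this point is 18 mm above the guard's top. Guard shut: 52 mm in front of the hinge, 64.5 mm above it. Held with fingers closing along the supply's y, it pivots between the pads as the guard swings; the gripper can stay upright. Propped, the fin points back.
- knob: Black knob; origin on its axis at panel level, z up, red pointer along its own -x (28 mm from the axis, 2 to 7 mm above the panel). Skirt of 19 mm radius up to 9.5 mm, then a bar grip 12 mm thick (own y), 32 mm long (own x), top at 44 mm. Clockwise from above (yaw falls) is up. Turns stiffly (0.04 N m), stays where left; starts 0.3 to 1.2 rad short of the stop.
- knob_grip (a point): Point on the knob's axis 33 mm above the panel, where the bar is gripped; axes as the knob's. Propped, the guard's upper edge stands up to 75 mm above the panel, from about 25 mm behind the knob's axis backwards: keep the gripper's body above or in front of it.
- guard (a joint): Angle of the guard: 0 = shut over the knob, positive = front edge swung up and back (about the supply's +y); end stop at 2.05 rad. Somewhere between 1.6 and 1.9 rad the stay drops behind the catch; by 1.94 rad it is always down. Let down again, the guard comes to rest on the stay, somewhere between 1.55 and 1.8 rad: there its pull vanishes and it pushes back.
- stay: Thin steel stay leg, origin at its pivot on the guard's right side; foot pin 45 mm from there, 58 mm to the right of the supply's middle. As the guard rises the foot drags back over the panel, up the ramp of a brass catch and down behind its 5 mm step. The catch is screwed down through slots, +-2.5 mm from day to day. Propped, it carries 6 to 10 N; 11 N pressed on the pull makes 50 N, its limit.
- limit_stop: Brass limit stop: a clamp ring round the knob's skirt with a block, through which a steel trimming screw points at the red pointer; all under 10 mm high. Origin on the knob's axis at panel level. The pointer meets the screw's tip when the stop's x axis is parallel to the knob's, give or take 0.15 rad, as the screw was set. The stop is held by friction only and slips at 0.25 N m (10 N at the screw).
- stop_block (a point): Top centre of the limit stop's brass block (7 mm long, 6.5 mm wide), 25 mm from the knob's axis. The screw's axis lies 23.5 mm from the knob's axis; its tip stands 0.5 to 7.5 mm out of the block towards the pointer.
- beaker: Loose glass beaker, 49 mm across, 59 mm high; origin under its centre. Bystander.
- petri_dish: Loose petri dish with lid, 69 mm across, 17 mm high; origin under its centre. Bystander.
- brush: Loose thin brush, 157 mm long, 10 mm thick, lying; origin under its middle. Bystander.
- tweezers: Loose steel tweezers, 118 mm long, 9 mm high, lying; origin under their middle. Bystander.

How it is judged:
By the outcome, as a careful person would: the job done as asked, in the order asked, and still so for the second after the job is handed in, with the robot touching nothing.
It also fails if it takes over 72 s, if anything falls off the work surface, if the arm or the gripper's body presses on something with over 40 N, if the wrist force passes 120 N, or if a joint passes its speed limit or range.

## Working session

There is one attempt and no reset: what is moved stays moved. The work goes in short steps, Python scripts to look and compute and a tool call to move; the robot and the scene stay as the last step left them, time stands still between calls to the robot, and variables do not carry over. Pictures are saved under pics/ and viewed, about 8 in all and at most 12, crops included, and the job is handed in when it is done.

Besides the shell and the picture viewer there is one more tool, called after "Emit:" as a command line: name --argument value ..., lists and objects as JSON in quotes. arm_command: Moves the arm, as the interface text tells. Its arguments: {"type":"object","properties":{"commands":{"type":"array","items":{"type":"array"}},"newtons":{"type":"number"}},"required":["commands"]}

```bash
mkdir -p pics; cat > h.py <<'E'
import numpy as np, cv2
from bench import r
def snap(c,fn=None):
    s=r.snapshot(c)
    if fn: cv2.imwrite('pics/'+fn,cv2.cvtColor(s['pixels'],cv2.COLOR_RGB2BGR))
    return s
def ray(s,p):
    M=np.array(s['camera_from_world']);R=M[:3,:3];t=M[:3,3]
    d=R.T@np.array([(p[0]-s['cx'])/s['fx'],(p[1]-s['cy'])/s['fy'],1]);return -R.T@t,d
def atz(s,p,z):
    o,d=ray(s,p);return o+d*(z-o[2])/d[2]
def proj(s,P):
    M=np.array(s['camera_from_world']);q=M[:3,:3]@np.array(P,float)+M[:3,3]
    return np.array([s['cx']+s['fx']*q[0]/q[2],s['cy']+s['fy']*q[1]/q[2]])
def tri(obs):
    A=np.zeros((3,3));b=np.zeros(3)
    for s,p in obs:
        o,d=ray(s,p);d=d/np.linalg.norm(d);Q=np.eye(3)-np.outer(d,d);A+=Q;b+=Q@o
    return np.linalg.solve(A,b)
E
python3 - <<'E'
from h import *
S={c:snap(c,c+'0.png') for c in('side','top','wrist')}
o=r.get_obs();print({k:np.round(o[k],3) for k in('time_s','tcp_pos','eef_rot','opening')})
for n in('supply','guard_hinge','guard_pull','knob','knob_grip','limit_stop','stop_block','stay','beaker','petri_dish','brush','tweezers'):
  obs=[]
  for c in S:
    l=r.landmark_of(n,c)
    if l: print(n,c,np.round(l[0]['at']),round(l[0]['confidence'],2)); 
    if l and c!='wrist' and l[0]['confidence']>.4: obs.append((S[c],l[0]['at']))
  if len(obs)>1: print('  ',np.round(tri(obs),1))
im=np.hstack([cv2.imread('pics/side0.png'),cv2.imread('pics/top0.png')])
cv2.imwrite('pics/both0.png',np.vstack([cv2.imread('pics/side0.png')[:, :],cv2.imread('pics/top0.png')])[:, :] if 0 else cv2.resize(im,(800,250)))
E
```

```text
{'time_s': np.float64(0.15), 'tcp_pos': array([192.182, 594.282, 230.498]), 'eef_rot': array([ 3.102, -0.489, -0.   ]), 'opening': np.float64(85.445)}
supply side [321. 256.] 0.84
supply top [344. 222.] 0.64
   [ 495.  -168.2    2.9]
guard_hinge side [334. 232.] 0.57
guard_hinge top [345. 211.] 0.67
   [ 528.3 -171.3   62.9]
guard_pull side [308. 218.] 0.56
guard_pull top [345. 227.] 0.86
   [ 473.2 -163.   127.9]
stay side [334. 252.] 0.52
beaker side [320. 191.] 0.76
beaker top [269. 169.] 0.7
   [ 6.6e+02  5.7e+01 -6.0e-01]
petri_dish side [219. 215.] 0.58
petri_dish top [248. 266.] 0.82
   [ 3.676e+02  1.230e+02 -1.000e-01]
brush side [376. 326.] 0.81
brush top [418. 230.] 0.65
   [ 467.9 -389.3    6. ]
tweezers side [391. 234.] 0.43
tweezers top [351. 156.] 0.4
```

View pics/top0.png

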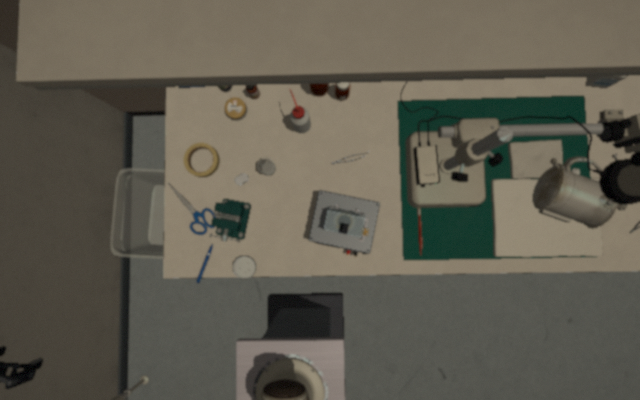

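View pics/side0.png

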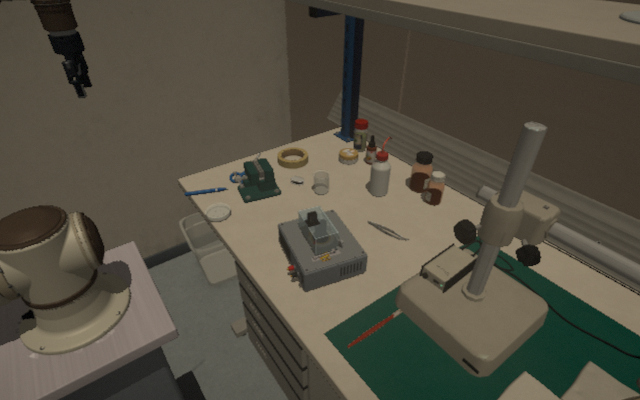

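The top and side pictures show the grey supply at top (344,222) and side (322,250), with its guard shut and the black pull at about (344,227) in top. The tweezers, dish, beaker and brush are well clear of it. Next I'll get the yaw and the wrist camera geometry.

```bash
python3 - <<'E'
from h import *
s=snap('top'); m=r.masks_of('supply','top')[0]
c=max(cv2.findContours(m['mask'].astype('uint8'),0,2)[0],key=cv2.contourArea)
b=cv2.boxPoints(cv2.minAreaRect(cv2.convexHull(c)))
P=np.array([atz(s,p,50) for p in b]);print(m['confidence'],np.round(P,1))
for i in range(4):
  d=P[(i+1)%4]-P[i];print(np.round(np.linalg.norm(d),1),np.round(np.arctan2(d[1],d[0]),3))
o=r.get_obs();w=snap('wrist');R=cv2.Rodrigues(np.array(o['eef_rot']))[0]
C,d=ray(w,(w['cx'],w['cy']));print('cam in tool',R.T@(C-o['tcp_pos']),'dir',R.T@d,w['fx'],'toolx',R[:,0])
print(np.linalg.norm(ray(s,(0,0))[0]), ray(s,(0,0))[0],s['fx'])
E
```

```text
0.85 [[ 428.4  -56.9   50. ]
 [ 590.6  -91.8   50. ]
 [ 551.3 -270.2   50. ]
 [ 390.4 -233.6   50. ]]
165.9 -0.212
182.6 -1.788
165.0 2.918
180.7 1.359
cam in tool [  71.06468335    1.85797324 -142.59569358] dir [-2.75826383e-01  8.10135172e-05  9.61207470e-01] 300.2460531189619 toolx [ 9.51472741e-01 -3.07733040e-01  1.38595914e-05]
1213.9310341279386 [ 471.36472883 -128.29398807 1111.29856504] 368.76731712655726
```

Emit:
arm_command --commands '[[[0, 0, 1], [17, -47, 5], 100], [[0, 0, 2], [34, -94, 10], 100], [[0, 0, 3], [51, -141, 15], 100], [[0, 0, 4], [68, -188, 20], 100], [[0, 0, 5], [85, -235, 25], 100], [[0, 0, 6], [102, -282, 30], 100], [[0, 0, 7], [119, -329, 35], 100], [[0, 0, 8], [136, -376, 40], 100]]'

```text
time_s: 2.9
tcp_pos: [327.8, 218.4, 271.7]
eef_rot: [-3.129, 0.269, -0.001]
wrist_force: [0.9, -0.2, 0.1]
opening: 85.5
```

Emit:
arm_command --commands '[[[0, 0, 0], [17, -47, 0], 100], [[0, 0, 0], [34, -94, 0], 100], [[0, 0, -1], [51, -141, 0], 100], [[0, 0, -1], [68, -188, 0], 100], [[0, 0, -2], [85, -235, 0], 100], [[0, 0, -2], [102, -282, 0], 100], [[0, 0, -3], [119, -329, 0], 100], [[0, 0, -3], [130, -375, -5], 100]]'

```text
time_s: 3.7
tcp_pos: [458.8, -157.1, 266.9]
eef_rot: [3.121, -0.354, 0.004]
wrist_force: [1.3, 1.5, 0.9]
opening: 85.5
```

```bash
python3 - <<'E'
from h import *
s=snap('wrist','w1.png'); o=r.get_obs();print(o['time_s'],o['tcp_pos'],o['eef_rot'])
for n,z in(('supply',0),('guard_hinge',67),('guard_pull',131.5),('knob',62),('knob_grip',95),('limit_stop',62),('stop_block',72)):
  for l in r.landmark_of(n,'wrist')[:2]: print(n,np.round(l['at']),round(l['confidence'],2),np.round(atz(s,l['at'],z),1))
m=r.masks_of('guard_pull','wrist')
if m: print(m[0]['extent'])
E
```

```text
3.75 [ 458.93022957 -161.76301709  265.12308294] [ 3.11835824e+00 -3.62411768e-01 -9.43511907e-04]
supply [326. 143.] 0.7 [ 496.5 -172.9    0. ]
guard_hinge [326. 115.] 0.64 [ 530.7 -178.8   67. ]
guard_hinge [116.  52.] 0.22 [640.5  19.4  67. ]
guard_pull [322. 175.] 0.93 [ 478.2 -163.   131.5]
knob [324. 177.] 0.29 [ 463.2 -161.4   62. ]
[270.4, 115.5, 107.4, 72.9]
```

View pics/w1.png

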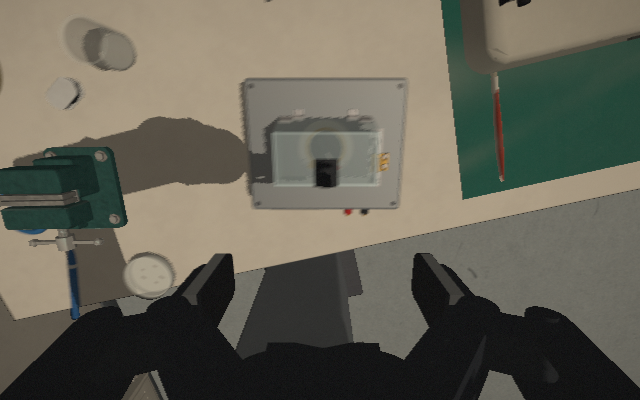

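The wrist picture shows the shut guard, with the pull at (325,173), the brass catch at (383,160), and panel corners at about (247,80), (407,80), (399,208) and (253,207).

```bash
python3 - <<'E'
from h import *
s=snap('wrist');
P=np.array([atz(s,p,62) for p in((247,80),(407,80),(399,208),(253,207))]);print(P.round(1),P.mean(0))
for i in range(4):
  d=P[(i+1)%4]-P[i];print(np.round(np.linalg.norm(d),1),np.round(np.arctan2(d[1],d[0]),3))
print(atz(s,(324,167),139.5), atz(s,(383,160),64), atz(s,(325,146),100))
o=r.get_obs();print(o['tcp_pos'],o['eef_rot'],o['joints'])
E
```

```text
[[ 583.2 -100.4   62. ]
 [ 545.2 -268.2   62. ]
 [ 404.8 -237.8   62. ]
 [ 444.9  -66.3   62. ]] [ 494.55646115 -168.16956826   62.        ]
172.1 -1.794
143.7 2.929
176.1 1.341
142.4 -0.241
[ 485.10584292 -162.82150985  139.5       ] [ 466.50442902 -228.3273395    64.        ] [ 499.73436569 -167.31626675  100.        ]
[ 457.74240381 -153.4532892   266.62513476] [-3.12194017e+00  3.49716099e-01 -1.61982371e-03] [ 1.39008691e-02  1.13503510e-01 -2.69271878e-01  4.62081267e-06
 -1.18698206e+00  1.33378616e+00]
```

Emit:
arm_command --commands '[[[0, 0, 0], [17, -7, -20], 45], [[0, 0, 0], [17, -7, -45], 45], [[0, 0, 0], [17, -7, -70], 45], [[0, 0, 0], [17, -7, -90], 45], [[0, 0, 0], [17, -7, -100], 45], [[0, 0, 0], [17, -7, -105], 45], [[0, 0, 0], [17, -7, -105], 45], [[0, 0, 0], [17, -7, -105], 45]]'

```text
time_s: 5.0
tcp_pos: [475.5, -161.5, 162.2]
eef_rot: [3.122, -0.353, 0.003]
wrist_force: [-0.3, -0.0, -0.3]
opening: 38.6
```

```bash
python3 - <<'E'
from h import *
s=snap('wrist','w2.png'); o=r.get_obs();print(o['tcp_pos'],o['eef_rot'],o['wrist_force'])
for n,z in(('guard_hinge',67),('guard_pull',131.5)):
  for l in r.landmark_of(n,'wrist')[:1]: print(n,np.round(l['at']),round(l['confidence'],2),np.round(atz(s,l['at'],z),1))
print(proj(s,[475,-163.5,131.5]),proj(s,[475,-163.5,139.5]))
E
```

```text
[ 475.42624036 -161.59524097  162.24558505] [ 3.1216873  -0.3528528   0.00359112] [-0.39088155 -0.25734209 -0.23571312]
guard_hinge [326. 139.] 0.7 [ 528.8 -178.    67. ]
guard_pull [323. 234.] 0.74 [ 477.3 -164.2  131.5]
[322.77195752 237.43221749] [322.77391975 242.53910783]
```

View pics/w2.png

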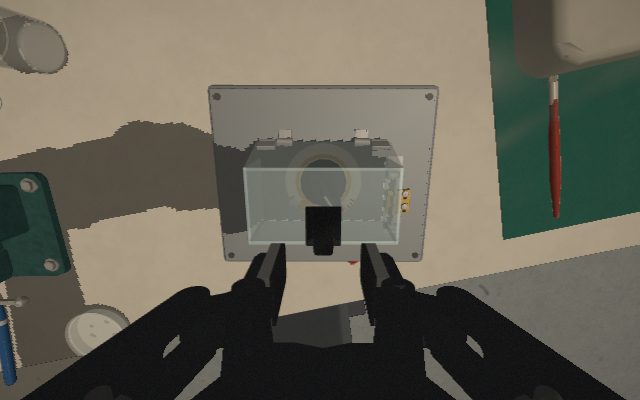

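Emit:
arm_command --commands '[[[0, 0, 0], [1, -0.5, -15], 45], [[0, 0, 0], [1.5, -0.5, -30], 45], [[0, 0, 0], [1.5, -0.5, -40], 45], [[0, 0, 0], [1.5, -0.5, -45], 45], [[0, 0, 0], [1.5, -0.5, -45], 0], [[0, 0, 0], [1.5, -0.5, -45], 0], [[0, 0, 0], [1.5, -0.5, -45], 0], [[0, 0, 0], [1.5, -0.5, -45], 0]]' --newtons 30

```text
time_s: 5.95
tcp_pos: [476.6, -162.0, 116.7]
eef_rot: [-3.121, 0.353, -0.002]
wrist_force: [0.2, 0.6, -0.2]
opening: 11.6
```

```bash
python3 - <<'E'
from h import *
s=snap('wrist','w3.png'); o=r.get_obs();print({k:np.round(o[k],2) for k in('tcp_pos','eef_rot','wrist_force','opening')})
a=np.array([.975,-.223])
p0=np.array([-52,o['tcp_pos'][2]+19-67])
for th in np.arange(0.08,2.05,.08):
  c,q=np.cos(th),np.sin(th);x=p0[0]*c+p0[1]*q-p0[0];z=-p0[0]*q+p0[1]*c-p0[1]
  print(round(th,2),np.round([x*a[0],x*a[1],z],0 if 0 else 1))
E
```

```text
{'tcp_pos': array([ 476.63, -162.01,  116.68]), 'eef_rot': array([-3.12,  0.35, -0.  ]), 'wrist_force': array([-0.  ,  0.31,  0.41]), 'opening': np.float64(11.88)}
0.08 [ 5.5 -1.3  3.9]
0.16 [11.3 -2.6  7.4]
0.24 [17.4 -4.  10.4]
0.32 [23.6 -5.4 12.9]
0.4 [30.1 -6.9 14.8]
0.48 [36.6 -8.4 16.3]
0.56 [43.3 -9.9 17.1]
0.64 [ 50.  -11.4  17.5]
0.72 [ 56.7 -13.   17.2]
0.8 [ 63.4 -14.5  16.5]
0.88 [ 70.  -16.   15.2]
0.96 [ 76.5 -17.5  13.3]
1.04 [ 82.8 -18.9  10.9]
1.12 [ 88.9 -20.3   8.1]
1.2 [ 94.7 -21.7   4.7]
1.28 [100.3 -22.9   0.8]
1.36 [105.6 -24.1  -3.5]
1.44 [110.5 -25.3  -8.2]
1.52 [115.  -26.3 -13.3]
1.6 [119.1 -27.2 -18.7]
1.68 [122.8 -28.1 -24.5]
1.76 [126.  -28.8 -30.5]
1.84 [128.7 -29.4 -36.8]
1.92 [131.  -30.  -43.3]
2.0 [132.7 -30.3 -50. ]
```

View pics/w3.png

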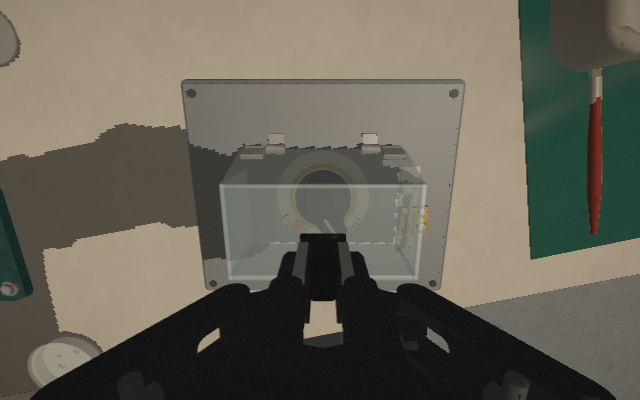

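The fin is gripped (opening 11.9 mm), centred between the pads at (322,265). Now I'll swing the guard.

Emit:
arm_command --commands '[[[0, 0, 0], [5.5, -1.3, 3.9], 0], [[0, 0, 0], [11.3, -2.6, 7.4], 0], [[0, 0, 0], [17.4, -4, 10.4], 0], [[0, 0, 0], [23.6, -5.4, 12.9], 0], [[0, 0, 0], [30.1, -6.9, 14.8], 0], [[0, 0, 0], [36.6, -8.4, 16.3], 0], [[0, 0, 0], [43.3, -9.9, 17.1], 0], [[0, 0, 0], [50, -11.4, 17.5], 0]]'

```text
time_s: 6.8
tcp_pos: [523.7, -172.9, 133.2]
eef_rot: [-3.121, 0.354, 0.012]
wrist_force: [-5.2, 5.0, 1.8]
opening: 11.2
```

Emit:
arm_command --commands '[[[0, 0, 0], [6.7, -1.6, -0.3], 0], [[0, 0, 0], [13.4, -3.1, -1], 0], [[0, 0, 0], [20, -4.6, -2.3], 0], [[0, 0, 0], [26.5, -6.1, -4.2], 0], [[0, 0, 0], [32.8, -7.5, -6.6], 0], [[0, 0, 0], [38.9, -8.9, -9.4], 0], [[0, 0, 0], [44.7, -10.3, -12.8], 0], [[0, 0, 0], [44.7, -10.3, -12.8], 0]]'

```text
time_s: 7.6
tcp_pos: [571.2, -183.8, 121.2]
eef_rot: [3.121, -0.353, -0.002]
wrist_force: [-3.1, 3.1, 3.2]
opening: 11.4
```

```bash
python3 - <<'E'
from h import *
s=snap('wrist','w4.png');snap('side','s4.png'); o=r.get_obs();print({k:np.round(o[k],2) for k in('time_s','tcp_pos','eef_rot','wrist_force','wrist_torque','opening')})
for n in('guard_pull','guard_hinge'):
  l=r.landmark_of(n,'wrist');
  if l: print(n,l[0])
a=cv2.imread('pics/w4.png')[60:400,100:540];b=cv2.imread('pics/s4.png')[150:320,230:450]
cv2.imwrite('pics/c4.png',np.hstack([cv2.resize(a,(440,340)),cv2.resize(b,(360,278)) if 0 else cv2.resize(b,(360,340))]))
E
```

```text
{'time_s': np.float64(7.7), 'tcp_pos': array([ 570.97, -183.7 ,  121.39]), 'eef_rot': array([ 3.12, -0.35, -0.  ]), 'wrist_force': array([-2.64,  4.19,  4.33]), 'wrist_torque': array([ 1.06,  0.79, -0.05]), 'opening': np.float64(11.02)}
guard_pull {'at': [323.6, 297.7], 'confidence': 0.93}
```

View pics/c4.png

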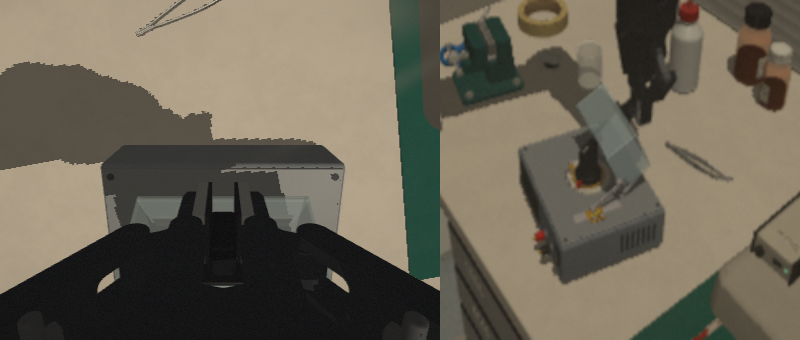

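The guard is about 1.2 rad open in the side crop, with the stay leg dragging towards the brass catch at (595,215). Continuing.

Emit:
arm_command --commands '[[[0, 0, 0], [5.6, -0.7, -3.9], 0], [[0, 0, 0], [10.9, -1.4, -8.2], 0], [[0, 0, 0], [15.8, -2.6, -12.9], 0], [[0, 0, 0], [20.3, -3.6, -18], 0], [[0, 0, 0], [24.4, -4.5, -23.4], 0], [[0, 0, 0], [28.1, -5.4, -29.2], 0], [[0, 0, 0], [31.3, -6.1, -35.2], 0], [[0, 0, 0], [34, -6.7, -41.5], 0]]'

```text
time_s: 8.6
tcp_pos: [607.0, -191.9, 81.4]
eef_rot: [3.12, -0.352, 0.008]
wrist_force: [0.2, -0.3, 7.6]
opening: 11.7
```

Emit:
arm_command --commands '[[[0, 0, 0], [0.6, -0.2, -1.6], 0], [[0, 0, 0], [1.2, -0.3, -3.2], 0], [[0, 0, 0], [1.8, -0.5, -4.8], 0], [[0, 0, 0], [2.3, -0.6, -6.5], 0], [[0, 0, 0], [2.8, -0.7, -8.2], 0], [[0, 0, 0], [3.2, -0.8, -9.8], 0], [[0, 0, 0], [3.2, -0.8, -9.8], 0], [[0, 0, 0], [3.2, -0.8, -9.8], 0]]'

```text
time_s: 9.4
tcp_pos: [610.7, -192.7, 71.9]
eef_rot: [3.12, -0.351, 0.01]
wrist_force: [0.4, -1.0, 6.3]
opening: 11.2
```

```bash
python3 - <<'E'
from h import *
for i in range(3): s=snap('side','s5.png'); o=r.get_obs();print({k:np.round(o[k],2) for k in('time_s','tcp_pos','wrist_force','wrist_torque','opening')})
E
```

```text
{'time_s': np.float64(9.45), 'tcp_pos': array([ 610.64, -192.72,   71.83]), 'wrist_force': array([ 0.26, -1.24,  6.32]), 'wrist_torque': array([-0.12,  0.15,  0.03]), 'opening': np.float64(11.39)}
{'time_s': np.float64(9.5), 'tcp_pos': array([ 610.65, -192.7 ,   71.86]), 'wrist_force': array([ 0.68, -0.95,  6.5 ]), 'wrist_torque': array([-0.12,  0.19,  0.03]), 'opening': np.float64(11.66)}
{'time_s': np.float64(9.55), 'tcp_pos': array([ 610.64, -192.71,   71.86]), 'wrist_force': array([ 0.27, -0.84,  6.27]), 'wrist_torque': array([-0.13,  0.15, -0.01]), 'opening': np.float64(11.6)}
```

```bash
python3 - <<'E'
from h import *
b=cv2.imread('pics/s5.png')[190:300,265:385];cv2.imwrite('pics/c5.png',cv2.resize(b,(654,600),interpolation=cv2.INTER_CUBIC))
E
```

```text
(no output)
```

View pics/c5.png

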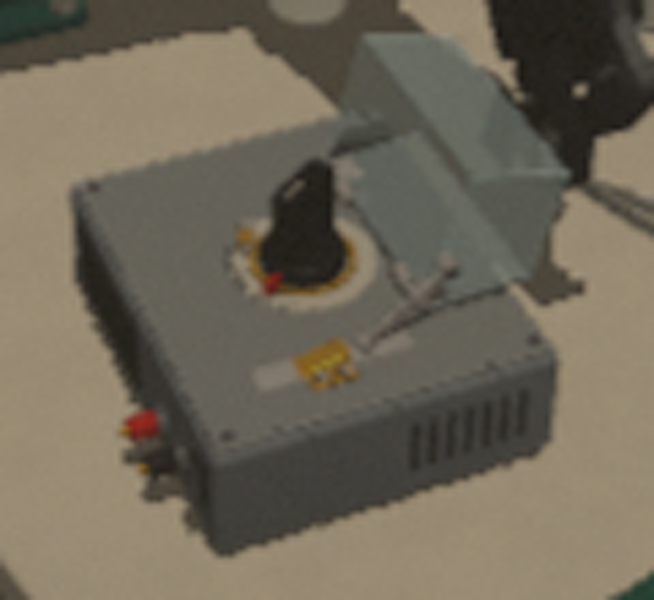

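The foot pin (365,348) is now on the panel just behind the brass catch (325,365). Next I'll ease the guard down slowly, watching the force.

Emit:
arm_command --commands '[[[0, 0, 0], [-0.4, 0.1, 1.3], 0], [[0, 0, 0], [-0.8, 0.2, 2.5], 0], [[0, 0, 0], [-1.2, 0.3, 3.8], 0], [[0, 0, 0], [-1.6, 0.4, 5], 0], [[0, 0, 0], [-2, 0.5, 6.2], 0], [[0, 0, 0], [-2.4, 0.6, 7.4], 0], [[0, 0, 0], [-2.8, 0.7, 8.5], 0], [[0, 0, 0], [-2.8, 0.7, 8.5], 0]]'

```text
time_s: 10.35
tcp_pos: [607.6, -191.9, 78.7]
eef_rot: [3.12, -0.353, 0.009]
wrist_force: [3.9, -5.2, 0.3]
opening: 11.2
```

```bash
python3 - <<'E'
from h import *
for i in range(3): s=snap('side','s6.png'); o=r.get_obs();print({k:np.round(o[k],2) for k in('time_s','tcp_pos','wrist_force','wrist_torque','opening')})
for n in ('guard_pull','guard_hinge'):
  for c in('side','wrist'):
    if c=='wrist' and n=='guard_pull': W=snap('wrist')
    l=r.landmark_of(n,c); print(n,c,l[:1])
E
```

```text
{'time_s': np.float64(10.4), 'tcp_pos': array([ 607.57, -191.87,   78.63]), 'wrist_force': array([ 2.62, -4.69,  0.52]), 'wrist_torque': array([-1.41, -1.44,  0.01]), 'opening': np.float64(11.23)}
{'time_s': np.float64(10.45), 'tcp_pos': array([ 607.59, -191.91,   78.61]), 'wrist_force': array([ 4.56, -4.59,  0.63]), 'wrist_torque': array([-1.42, -1.36,  0.03]), 'opening': np.float64(11.03)}
{'time_s': np.float64(10.5), 'tcp_pos': array([ 607.57, -191.93,   78.58]), 'wrist_force': array([ 3.7 , -3.99,  1.43]), 'wrist_torque': array([-1.39, -1.32, -0.04]), 'opening': np.float64(11.37)}
guard_pull side [{'at': [362.6, 213.4], 'confidence': 0.58}]
guard_pull wrist [{'at': [324.3, 309.9], 'confidence': 0.75}]
guard_hinge side [{'at': [336.6, 229.6], 'confidence': 0.94}]
guard_hinge wrist []
```

Emit:
arm_command --commands '[[[0, 0, 0], [0.2, -0.5, 0.3], 0], [[0, 0, 0], [0.2, -0.8, 0.6], 0], [[0, 0, 0], [0.2, -0.8, 0.9], 0], [[0, 0, 0], [0.1, -0.8, 1.2], 0], [[0, 0, 0], [0, -0.8, 1.5], 0], [[0, 0, 0], [0, -0.8, 1.8], 0], [[0, 0, 0], [0, -0.8, 1.8], 0], [[0, 0, 0], [0, -0.8, 1.8], 0]]'

```text
time_s: 11.55
tcp_pos: [606.7, -191.8, 80.1]
eef_rot: [3.121, -0.353, 0.006]
wrist_force: [4.3, -2.8, 1.1]
opening: 11.6
```

Emit:
arm_command --commands '[[[0, 0, 0], [-0.1, 0, 0.6], 0], [[0, 0, 0], [-0.2, 0, 1.2], 0], [[0, 0, 0], [-0.4, 0, 1.8], 0], [[0, 0, 0], [-0.6, 0.1, 2.4], 0], [[0, 0, 0], [-0.8, 0.1, 3], 0], [[0, 0, 0], [-1, 0.1, 3.5], 0], [[0, 0, 0], [-1, 0.1, 3.5], 0], [[0, 0, 0], [-1, 0.1, 3.5], 0]]'

```text
time_s: 12.35
tcp_pos: [604.7, -191.3, 83.5]
eef_rot: [3.122, -0.353, 0.002]
wrist_force: [4.1, -2.0, 1.1]
opening: 11.3
```

Emit:
arm_command --commands '[[[0, 0, 0], [-0.2, 0, 0.7], 0], [[0, 0, 0], [-0.5, 0.1, 1.4], 0], [[0, 0, 0], [-0.8, 0.1, 2.1], 0], [[0, 0, 0], [-1.1, 0.2, 2.8], 0], [[0, 0, 0], [-1.4, 0.3, 3.5], 0], [[0, 0, 0], [-1.7, 0.4, 4.2], 0], [[0, 0, 0], [-1.7, 0.4, 4.2], 0], [[0, 0, 0], [-1.7, 0.4, 4.2], 0]]' --newtons 20

```text
time_s: 13.15
tcp_pos: [602.3, -190.8, 87.4]
eef_rot: [-3.121, 0.354, 0.001]
wrist_force: [3.2, -0.5, 0.8]
opening: 11.6
```

Emit:
arm_command --commands '[[[0, 0, 0], [-0.2, 0, 0.6], 0], [[0, 0, 0], [-0.5, 0.1, 1.2], 0], [[0, 0, 0], [-0.8, 0.1, 1.8], 0], [[0, 0, 0], [-1.1, 0.2, 2.4], 0], [[0, 0, 0], [-1.4, 0.3, 3], 0], [[0, 0, 0], [-1.6, 0.3, 3.5], 0], [[0, 0, 0], [-1.6, 0.3, 3.5], 0], [[0, 0, 0], [-1.6, 0.3, 3.5], 0]]'

```text
time_s: 13.95
tcp_pos: [600.3, -190.4, 90.5]
eef_rot: [-3.121, 0.354, 0.003]
wrist_force: [1.3, 1.5, -3.1]
opening: 11.5
```

```bash
python3 - <<'E'
from h import *
s=snap('side','s7.png'); o=r.get_obs();print({k:np.round(o[k],2) for k in('time_s','tcp_pos','wrist_force','wrist_torque','opening')})
b=cv2.imread('pics/s7.png')[190:300,265:385];cv2.imwrite('pics/c7.png',cv2.resize(b,(654,600),interpolation=cv2.INTER_CUBIC))
E
```

```text
{'time_s': np.float64(14.0), 'tcp_pos': array([ 600.32, -190.38,   90.56]), 'wrist_force': array([ 1.96,  1.52, -1.65]), 'wrist_torque': array([ 0.3 , -0.69, -0.01]), 'opening': np.float64(11.59)}
```

View pics/c7.png

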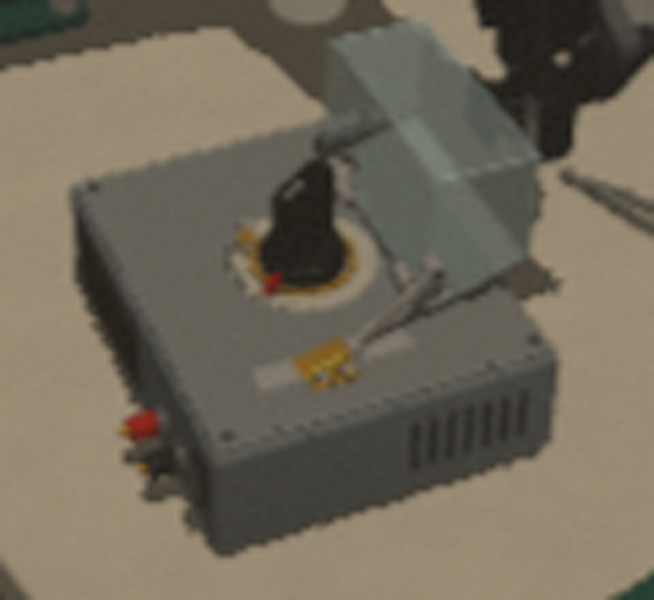

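The stay foot bears on the rear of the catch at (350,345), the guard stands at about 1.7 rad, and the force has reversed from pull to push-back. I'll ease 0.5 mm more, then release.

Emit:
arm_command --commands '[[[0, 0, 0], [-0.2, 0, 0.5], 0], [[0, 0, 0], [-0.2, 0, 0.5], 0], [[0, 0, 0], [-0.2, 0, 0.5], 8], [[0, 0, 0], [-0.2, 0, 0.5], 20], [[0, 0, 0], [-0.2, 0, 0.5], 45], [[0, 0, 0], [0, 0, 0.5], 45], [[0, 0, 0], [2, -0.5, 2], 45], [[0, 0, 0], [4, -1, 8], 45]]'

```text
time_s: 14.8
tcp_pos: [604.6, -191.8, 98.8]
eef_rot: [3.122, -0.354, -0.002]
wrist_force: [0.9, -0.4, -0.3]
opening: 38.6
```

Emit:
arm_command --commands '[[[0, 0, 0], [1, 0, 20], 45], [[0, 0, 0], [1, 0, 45], 45], [[0, 0, 0], [1, 0, 70], 45], [[0, 0, 0], [1, 0, 95], 45], [[0, 0, 0], [0, 0, 120], 45], [[0, 0, 0], [-20, 5, 130], 45], [[0, 0, 0], [-50, 11, 130], 45], [[0, 0, 0], [-85, 19, 130], 45]]'

```text
time_s: 15.6
tcp_pos: [519.8, -172.7, 229.8]
eef_rot: [3.121, -0.354, 0.002]
wrist_force: [-0.9, 0.5, -0.2]
opening: 38.4
```

Emit:
arm_command --commands '[[[0, 0, 0], [-20, 4, 0], 45], [[0, 0, 0], [-40, 9, 0], 45], [[0, 0, 0], [-40, 9, 0], 45], [[0, 0, 0], [-40, 9, 0], 45], [[0, 0, 0], [-40, 9, 0], 45], [[0, 0, 0], [-40, 9, 0], 45], [[0, 0, 0], [-40, 9, 0], 45], [[0, 0, 0], [-40, 9, 0], 45]]'

```text
time_s: 16.4
tcp_pos: [480.2, -163.7, 228.7]
eef_rot: [3.122, -0.354, -0.001]
wrist_force: [0.3, -0.7, -0.2]
opening: 38.2
```

```bash
python3 - <<'E'
from h import *
s=snap('wrist','w8.png'); o=r.get_obs();print({k:np.round(o[k],3) for k in('time_s','tcp_pos','eef_rot','wrist_force','opening','joints')})
for n,z in(('guard_hinge',67),('knob',62),('knob_grip',95),('limit_stop',62),('stop_block',72)):
  for l in r.landmark_of(n,'wrist')[:1]: print(n,np.round(l['at'],1),round(l['confidence'],2),np.round(atz(s,l['at'],z),1))
for n in('knob','limit_stop'):
  m=r.masks_of(n,'wrist')
  if m: print(n,m[0]['extent'],m[0]['confidence'])
c=proj(s,[496.5,-168.5,80]).astype(int);print(c)
im=cv2.imread('pics/w8.png');x,y=max(c[0]-100,0),max(c[1]-90,0)
cv2.imwrite('pics/c8.png',cv2.resize(im[y:y+150,x:x+200],(800,600),interpolation=cv2.INTER_CUBIC));print(x,y)
E
```

```text
{'time_s': np.float64(16.45), 'tcp_pos': array([ 480.196, -163.678,  228.787]), 'eef_rot': array([ 3.122e+00, -3.540e-01, -1.000e-03]), 'wrist_force': array([ 0.245, -0.141, -0.574]), 'opening': np.float64(38.398), 'joints': array([-0.008,  0.186, -0.279,  0.   , -1.106,  1.353])}
guard_hinge [321.  140.6] 0.91 [ 528.5 -175.1   67. ]
knob [323.  175.4] 0.66 [ 493. -169.   62.]
knob_grip [322.6 178.7] 0.94 [ 496.  -169.3   95. ]
knob [305.7, 158.0, 31.7, 40.8] 0.64
limit_stop [295.1, 149.6, 49.5, 45.0] 0.9
[321 175]
221 85
```

View pics/c8.png

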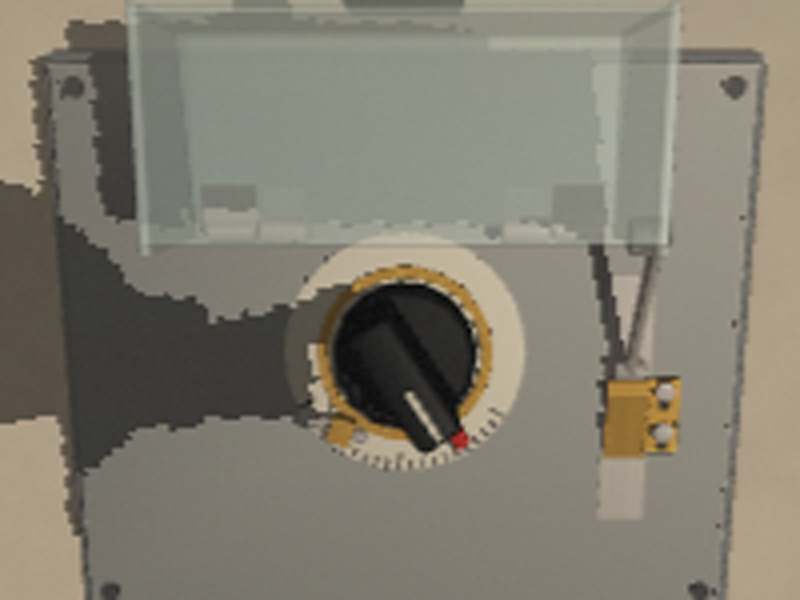

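The guard is propped on the stay, whose foot is behind the catch at (630,370) in the crop. The red pointer is at (460,440), and the stop block is at (340,430) with its screw tip at about (365,437).

```bash
python3 - <<'E'
from h import *
s=snap('wrist')
f=lambda u,v,z:atz(s,(221+u/4-.5,85+v/4-.5),z)
ptr=f(460,440,66.5);blk=f(340,430,71);tip=f(366,437,67)
g=[f(375,325,106),f(432,440,106)]   # approx bar top ends
c=f(407,355,71.5); print('skirt c',c,'bar',g,'gripc',(g[0]+g[1])/2)
C=np.array([495.5,-169,0])
for n,p in(('ptr',ptr),('blk',blk),('tip',tip)):
  d=p-C;print(n,p.round(1),np.hypot(*d[:2]).round(1),'dir',np.degrees(np.arctan2(d[1],d[0])).round(1),'yaw',np.degrees(np.arctan2(-d[1],-d[0])).round(1))
d=g[0]-g[1];print('bar yaw',np.degrees(np.arctan2(d[1],d[0])))
m=r.masks_of('knob','wrist')[0]['mask']
E
```

```text
skirt c [ 496.79609548 -169.03784676   71.5       ] bar [array([ 510.89473074, -165.03797786,  106.        ]), array([ 482.40737414, -171.63179897,  106.        ])] gripc [ 496.65105244 -168.33488842  106.        ]
ptr [ 470.9 -177.3   66.5] 26.0 dir -161.3 yaw 18.7
blk [ 481.6 -147.8   71. ] 25.3 dir 123.4 yaw -56.6
tip [ 477.3 -153.6   67. ] 23.8 dir 139.7 yaw -40.3
bar yaw 13.032450703704997
```

Emit:
arm_command --commands '[[[0, 0, 5], [5, -1, -10], 36], [[0, 0, 11], [10, -3, -25], 36], [[0, 0, 18], [16, -5, -45], 36], [[0, 0, 24], [16, -5, -65], 36], [[0, 0, 30], [16, -5, -85], 36], [[0, 0, 30], [16, -5, -100], 36], [[0, 0, 30], [16, -5, -105], 36], [[0, 0, 30], [16, -5, -105], 36]]'

```text
time_s: 17.7
tcp_pos: [495.8, -168.6, 123.6]
eef_rot: [-3.107, -0.466, 0.002]
wrist_force: [-0.2, -0.3, -0.8]
opening: 30.6
```

```bash
python3 - <<'E'
from h import *
s=snap('wrist','w9.png'); o=r.get_obs();print({k:np.round(o[k],3) for k in('time_s','tcp_pos','eef_rot','wrist_force','wrist_torque','opening')})
for n,z in(('knob_grip',95),('stop_block',72),('limit_stop',62),('knob',62)):
  for l in r.landmark_of(n,'wrist')[:1]: print(n,np.round(l['at'],1),round(l['confidence'],2),np.round(atz(s,l['at'],z),1))
im=cv2.imread('pics/w9.png')
cv2.imwrite('pics/c9.png',cv2.resize(im[120:330,190:470],(800,600),interpolation=cv2.INTER_CUBIC))
E
```

```text
{'time_s': np.float64(17.75), 'tcp_pos': array([ 496.302, -168.707,  124.361]), 'eef_rot': array([3.106, 0.467, 0.   ]), 'wrist_force': array([0.25 , 0.004, 0.638]), 'wrist_torque': array([ 0.026, -0.007,  0.039]), 'opening': np.float64(31.169)}
knob_grip [318.5 235.1] 0.82 [ 496.8 -167.9   95. ]
stop_block [285.7 235.4] 0.8 [ 480.9 -148.6   72. ]
limit_stop [425.9  84.2] 0.16 [ 602.1 -206.6   62. ]
knob [321.  221.1] 0.56 [ 494.8 -169.9   62. ]
```

View pics/c9.png

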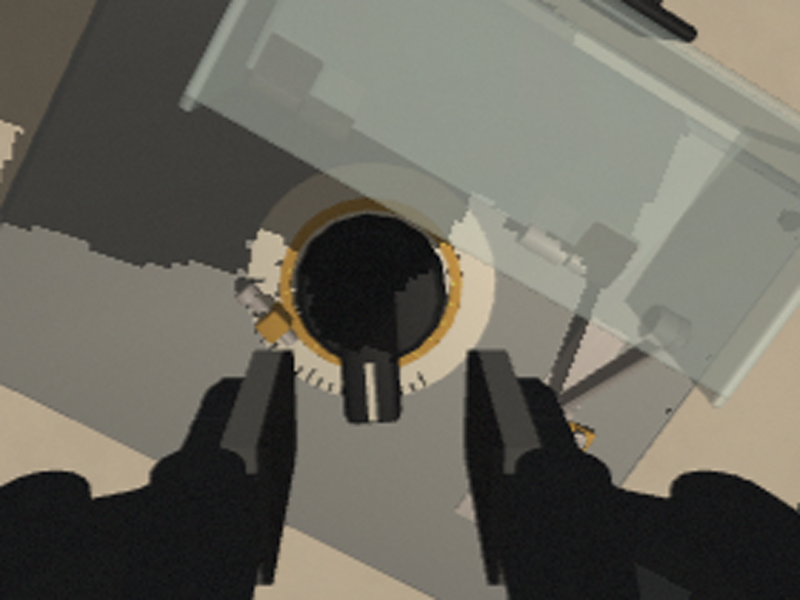

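The bar (370,390) lines up with the jaws and is roughly centred between them. The stop block is at (275,325) with its tip at (290,340). Descending and gripping.

Emit:
arm_command --commands '[[[0, 0, 0], [0, 0, -12], 36], [[0, 0, 0], [0, 0, -26], 36], [[0, 0, 0], [0, 0, -38], 36], [[0, 0, 0], [0, 0, -46], 36], [[0, 0, 0], [0, 0, -46], 0], [[0, 0, 0], [0, 0, -46], 0], [[0, 0, 0], [0, 0, -46], 0], [[0, 0, 0], [0, 0, -46], 0]]' --newtons 30

```text
time_s: 18.75
tcp_pos: [494.8, -166.8, 76.8]
eef_rot: [-3.104, -0.465, 0.003]
wrist_force: [-1.3, 7.6, -3.8]
opening: 11.7
```

```bash
cat > st.py <<'E'
from h import *
o=r.get_obs();e=np.array(o['eef_rot'])
print({k:np.round(o[k],3) for k in('time_s','tcp_pos','wrist_force','wrist_torque','opening')},'yaw',np.degrees(cv2.Rodrigues(e)[0][:2,0].dot([1,0])),np.degrees(np.arctan2(*cv2.Rodrigues(e)[0][[1,0],0])))
E
python3 st.py
```

```text
{'time_s': np.float64(18.75), 'tcp_pos': array([ 494.788, -166.84 ,   76.809]), 'wrist_force': array([-1.257,  7.584, -3.75 ]), 'wrist_torque': array([ 1.999,  0.17 , -0.071]), 'opening': np.float64(11.703)} yaw 54.78385572273421 17.028342541861523
```

Emit:
arm_command --commands '[[[0, 0, 0], [-0.5, 1.5, 0.5], 0], [[0, 0, -4], [-0.5, 1.5, 0.5], 0], [[0, 0, -8], [-0.5, 1.5, 0.5], 0], [[0, 0, -12], [-0.5, 1.5, 0.5], 0], [[0, 0, -16], [-0.5, 1.5, 0.5], 0], [[0, 0, -20], [-0.5, 1.5, 0.5], 0], [[0, 0, -24], [-0.5, 1.5, 0.5], 0], [[0, 0, -24], [-0.5, 1.5, 0.5], 0]]'

```text
time_s: 19.55
tcp_pos: [494.7, -166.4, 77.0]
eef_rot: [-3.134, 0.191, 0.003]
wrist_force: [2.2, 3.1, -13.4]
opening: 11.8
```

```bash
python3 st.py
```

```text
{'time_s': np.float64(19.55), 'tcp_pos': array([ 494.651, -166.355,   76.955]), 'wrist_force': array([  2.24 ,   3.14 , -13.366]), 'wrist_torque': array([ 0.904, -0.574, -0.066]), 'opening': np.float64(11.771)} yaw 56.871318714105385 -6.977498821343467
```

Emit:
arm_command --commands '[[[0, 0, -2], [0, 0.3, -0.8], 0], [[0, 0, -4], [0, 0.3, -0.8], 0], [[0, 0, -6], [0, 0.3, -0.8], 0], [[0, 0, -8], [0, 0.3, -0.8], 0], [[0, 0, -10], [0, 0.3, -0.8], 0], [[0, 0, -12], [0, 0.3, -0.8], 0], [[0, 0, -13], [0, 0.3, -0.8], 0], [[0, 0, -14], [0, 0.3, -0.8], 0]]'

```text
time_s: 20.35
tcp_pos: [494.7, -166.2, 76.9]
eef_rot: [-3.089, 0.571, 0.003]
wrist_force: [0.8, 4.8, -10.3]
opening: 11.6
```

```bash
cat >> st.py <<'E'
print('jt',np.round(o['joint_torque'],3),'q6',o['joints'][5])
E
python3 st.py
```

```text
{'time_s': np.float64(20.35), 'tcp_pos': array([ 494.706, -166.24 ,   76.936]), 'wrist_force': array([  0.831,   4.833, -10.328]), 'wrist_torque': array([ 1.509, -0.196,  0.033]), 'opening': np.float64(11.563)} yaw 53.509558521683054 -20.945669895216916
jt [ -2.746 -39.549  16.668   5.191  -0.108   0.074] q6 1.2198968259953025
```

Emit:
arm_command --commands '[[[0, 0, -1], [0, 0.3, -0.5], 0], [[0, 0, -2], [0, 0.3, -0.8], 0], [[0, 0, -3], [0, 0.3, -0.8], 0], [[0, 0, -4], [0, 0.3, -0.8], 0], [[0, 0, -5], [0, 0.3, -0.8], 0], [[0, 0, -6], [0, 0.3, -0.8], 0], [[0, 0, -6], [0, 0.3, -0.8], 0], [[0, 0, -6], [0, 0.3, -0.8], 0]]'

```text
time_s: 21.15
tcp_pos: [494.8, -166.2, 76.9]
eef_rot: [-3.055, 0.732, 0.002]
wrist_force: [-1.8, 5.5, -7.1]
opening: 11.6
```

```bash
python3 st.py; python3 - <<'E'
from h import *
s=snap('wrist','w10.png'); im=cv2.imread('pics/w10.png')
cv2.imwrite('pics/c10.png',cv2.resize(im[150:330,220:420],(666,600),interpolation=cv2.INTER_CUBIC))
E
```

```text
{'time_s': np.float64(21.15), 'tcp_pos': array([ 494.775, -166.172,   76.913]), 'wrist_force': array([-1.845,  5.498, -7.135]), 'wrist_torque': array([ 1.666,  0.371, -0.081]), 'opening': np.float64(11.593)} yaw 51.07161251151994 -26.95424666639666
jt [-2.6430e+00 -3.7668e+01  1.6496e+01  5.1110e+00  3.8600e-01  3.5000e-02] q6 1.114235150219529
```

View pics/c10.png

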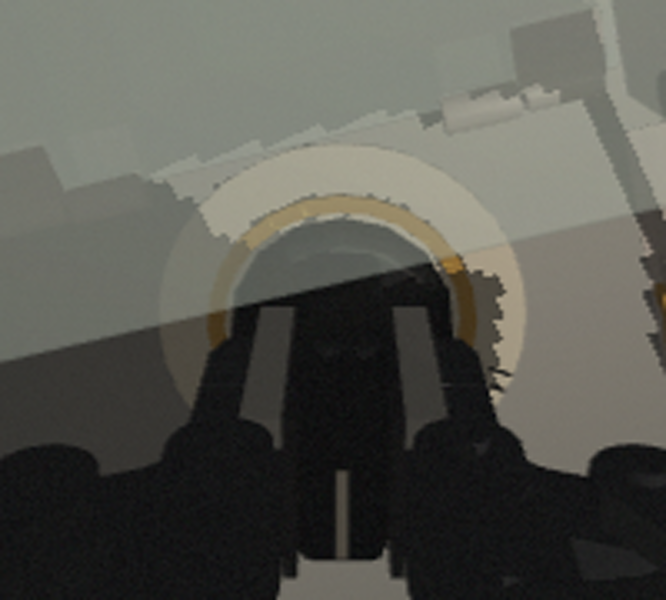

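Emit:
arm_command --commands '[[[0, 0, -0.5], [0, 0.2, -0.3], 0], [[0, 0, -1], [0, 0.2, -0.3], 0], [[0, 0, -1.5], [0, 0.2, -0.3], 0], [[0, 0, -2], [0, 0.2, -0.3], 0], [[0, 0, -2.5], [0, 0.2, -0.3], 0], [[0, 0, -3], [0, 0.2, -0.3], 0], [[0, 0, -3.5], [0, 0.2, -0.3], 0], [[0, 0, -4], [0, 0.2, -0.3], 0]]'

```text
time_s: 22.0
tcp_pos: [494.8, -166.1, 76.9]
eef_rot: [3.028, -0.838, -0.002]
wrist_force: [-0.7, 5.1, -4.8]
opening: 11.4
```

```bash
python3 st.py; python3 -c "
from h import *
for i in range(4): snap('side','s11.png'); o=r.get_obs();print(np.round(o['wrist_torque'],3),np.round(o['joint_torque'][5],3),r.landmark_of('limit_stop','side')[:1])"
```

```text
{'time_s': np.float64(22.0), 'tcp_pos': array([ 494.784, -166.111,   76.899]), 'wrist_force': array([-0.72 ,  5.063, -4.793]), 'wrist_torque': array([1.568, 0.469, 0.071]), 'opening': np.float64(11.444)} yaw 49.14056535860798 -30.94454382149951
jt [-2.4880e+00 -3.6951e+01  1.6361e+01  4.8900e+00  5.3800e-01  1.4000e-02] q6 1.0439481431243625
[1.53  0.514 0.05 ] -0.033 [{'at': [314.7, 236.8], 'confidence': 0.51}]
[ 1.615  0.508 -0.049] 0.019 [{'at': [322.3, 239.8], 'confidence': 0.5}]
[ 1.607  0.471 -0.042] 0.02 [{'at': [319.4, 236.3], 'confidence': 0.44}]
[ 1.609  0.496 -0.053] 0.02 [{'at': [317.6, 237.5], 'confidence': 0.48}]
```

Emit:
arm_command --commands '[[[0, 0, -0.5], [0, 0.2, -0.3], 0], [[0, 0, -1], [0, 0.2, -0.3], 0], [[0, 0, -1.5], [0, 0.2, -0.3], 0], [[0, 0, -2], [0, 0.2, -0.3], 0], [[0, 0, -2], [0, 0.2, -0.3], 0], [[0, 0, -2], [0, 0.2, -0.3], 0], [[0, 0, -2], [0, 0.2, -0.3], 0], [[0, 0, -2], [0, 0.2, -0.3], 0]]'

```text
time_s: 23.2
tcp_pos: [494.8, -166.1, 76.9]
eef_rot: [3.012, -0.89, -0.002]
wrist_force: [-3.0, 5.3, -3.2]
opening: 11.9
```

```bash
cat > tq.py <<'E'
from h import *
T=[];J=[]
for i in range(6):
  snap('side','s12.png'); o=r.get_obs();T.append(o['wrist_torque'][2]);J.append(o['joint_torque'][5])
e=cv2.Rodrigues(np.array(o['eef_rot']))[0]
print(np.round(T,3),np.round(J,3),'mean',np.mean(T),np.mean(J),'yaw',np.degrees(np.arctan2(e[1,0],e[0,0])),np.round(o['wrist_force'],1),o['opening'])
E
python3 tq.py
```

```text
[-0.045 -0.038 -0.078 -0.086  0.004 -0.044] [0.018 0.018 0.018 0.018 0.018 0.018] mean -0.047889416610177926 0.018466492474544793 yaw -32.93371468029576 [-1.7  4.7 -3.1] 11.228928453290017
```

Emit:
arm_command --commands '[[[0, 0, -0.5], [0, 0, 0], 0], [[0, 0, -1], [0, 0, 0], 0], [[0, 0, -1.5], [0, 0, 0], 0], [[0, 0, -2], [0, 0, 0], 0], [[0, 0, -2], [0, 0, 0], 0], [[0, 0, -2], [0, 0, 0], 0], [[0, 0, -2], [0, 0, 0], 0], [[0, 0, -2], [0, 0, 0], 0]]'

```text
time_s: 24.3
tcp_pos: [494.8, -166.1, 76.9]
eef_rot: [2.997, -0.941, -0.002]
wrist_force: [-2.1, 5.3, -4.2]
opening: 11.1
```

```bash
python3 tq.py
```

```text
[0.183 0.188 0.226 0.208 0.195 0.205] [-0.191 -0.191 -0.191 -0.191 -0.191 -0.191] mean 0.20080717165748183 -0.19128293031826615 yaw -34.87783966369704 [-1.8  5.2 -3.5] 11.736934419529852
```

Contact with the stop: torque has risen to 0.20 N m at −34.9°. Allowing about 0.04 for the knob's own friction, roughly 0.16 bears on the stop, against a 0.25 slip limit. Releasing here and retreating straight up.

Emit:
arm_command --commands '[[[0, 0, 0], [0, 0, 0], 8], [[0, 0, 0], [0, 0, 0], 20], [[0, 0, 0], [0, 0, 0], 36], [[0, 0, 0], [0, 0, 0], 36], [[0, 0, 0], [0, 0, 10], 36], [[0, 0, 0], [0, 0, 30], 36], [[0, 0, 0], [0, 0, 60], 36], [[0, 0, 0], [0, 0, 95], 36]]'

```text
time_s: 25.4
tcp_pos: [495.1, -166.4, 172.7]
eef_rot: [2.996, -0.942, -0.001]
wrist_force: [1.8, 0.6, 0.6]
opening: 31.0
```

Emit:
arm_command --commands '[[[0, 0, 4], [-5, 1, 20], 36], [[0, 0, 8], [-10, 2, 40], 36], [[0, 0, 14], [-16, 4, 56], 36], [[0, 0, 20], [-16, 4, 56], 36], [[0, 0, 22], [-16, 4, 56], 36], [[0, 0, 22], [-16, 4, 56], 36], [[0, 0, 22], [-16, 4, 56], 36], [[0, 0, 22], [-16, 4, 56], 36]]'

```text
time_s: 26.2
tcp_pos: [479.5, -162.2, 227.6]
eef_rot: [3.121, -0.354, 0.0]
wrist_force: [0.2, 0.0, -0.5]
opening: 30.9
```

```bash
python3 st.py; python3 - <<'E'
from h import *
s=snap('wrist','w13.png')
for n,z in(('stop_block',72),('limit_stop',62),('knob',62),('knob_grip',95)):
  for l in r.landmark_of(n,'wrist')[:1]: print(n,np.round(l['at'],1),round(l['confidence'],2),np.round(atz(s,l['at'],z),1))
c=proj(s,[496.5,-168.5,80]).astype(int);x,y=c[0]-100,c[1]-90;print(x,y)
cv2.imwrite('pics/c13.png',cv2.resize(cv2.imread('pics/w13.png')[y:y+150,x:x+200],(800,600),interpolation=cv2.INTER_CUBIC))
E
```

```text
{'time_s': np.float64(26.2), 'tcp_pos': array([ 479.496, -162.223,  227.57 ]), 'wrist_force': array([ 0.211,  0.021, -0.548]), 'wrist_torque': array([ 0.005, -0.02 ,  0.018]), 'opening': np.float64(30.884)} yaw 55.83704766035405 -12.956553473575122
jt [-6.0000e-03 -2.8222e+01  1.8135e+01  4.0310e+00 -2.0000e-03 -3.0000e-03] q6 1.3495024042408266
stop_block [306.5 194.6] 0.88 [ 478.8 -147.1   72. ]
knob [326.8 176.1] 0.87 [ 491.  -171.3   62. ]
knob_grip [323.8 177.6] 0.98 [ 496.4 -169.2   95. ]
223 84
```

View pics/c13.png

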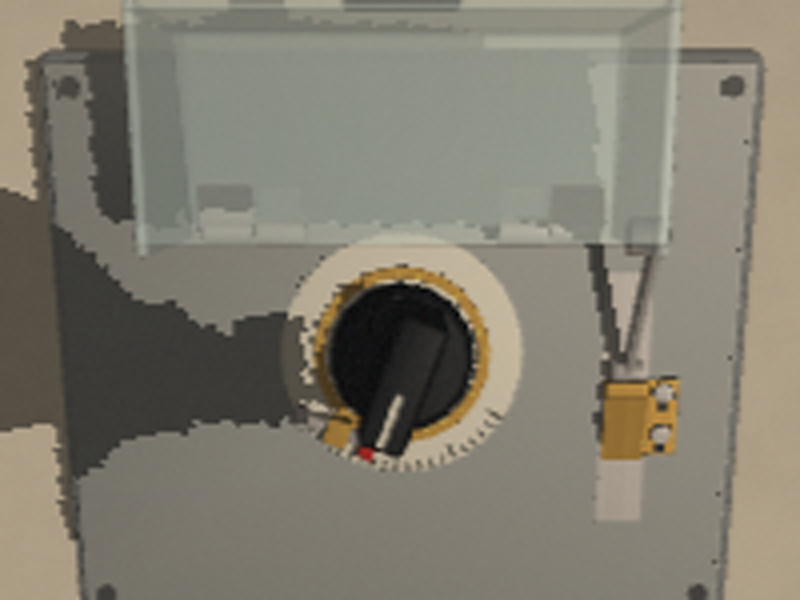

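The pointer (365,455) sits on the screw tip (352,448). The block is still at (340,428), so the stop did not shift. The guard and stay are as they were. Handing in.

```bash
python3 -c "
from h import *
print(r.close_job())"
```

```text
the job is handed in; nothing more can be done
None
```

The job is done and handed in at about 26 s. The guard is propped on its stay and the knob is at the limit stop; the hand-in gave no verdict.

- **Guard:** I swung it up to about 1.95 rad, and the picture showed the stay foot down behind the catch. I eased it down until the force reversed to a push-back of about 2–3 N, at about 1.7 rad, and let go there. In the last picture it still stands on the stay.
- **Knob:** I turned it clockwise about 52° until the torque jumped to 0.20 N m. Less the knob's own friction, about 0.16 N m bears on the stop, which slips at 0.25 N m. The last picture shows the pointer on the screw tip.
- **Stop:** The block shows at the same place as before, within about a pixel. The network's two readings of its position, taken from different heights, differ by about 2.6 mm, which is roughly the calibration error.
- **Grip side load:** The gripper was about 2 mm off the knob's axis. That put up to 13 N of upward pull and about 8 N of side load on the knob, with no visible effect.
- **Bystanders:** The arm never went near the beaker, dish, brush or tweezers. I took no final measurement of them.

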